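# Release the stall's locked cash drawer with the pin

### The job

The cash drawer on the stall counter is locked shut. Take the wooden-handled release pin from its block, reach down with it through the slot in the top of the cash box, feel for the hidden spring catch and hold it pressed, never with more than 18 N, until the drawer has run all the way out by itself; then put the pin back in its block, fully home, and leave the other goods where they stand.

Things in the scene. Friction and masses are not known exactly. Their poses are not given: they have to be found in the camera images.
- pin_grip (a point): Centre of the handle of the loose release pin (upright, 108 mm long, 50 g): dark-wood cylinder handle, 18 mm diameter, 56 mm long, above a straight steel shank of 6 mm diameter and 52 mm length with a round tip. The point is on the axis, 80 mm above the tip and 28 mm above the handle's flat lower face (the shoulder). z points from tip to handle.
- pin_tip (a point): The tip of the pin's steel shank (the lowest point of the pin, on its axis).
- holder_hole (a point): Centre of the mouth of the only hole in the pin's block, on its top. Fixed wooden block 64 x 64 x 58 mm high, left or right of the cash box. The hole is 9 mm in diameter, right through, chamfered 1.5 mm. The pin starts in it, hanging by its shoulder on the block's top: fully home, its tip is 52 mm below this point and the handle's centre 28 mm above it.
- cashbox: Cash box: fixed grey steel case 220 (its x) x 260 (y) x 100 mm high, origin at the centre of its underside, drawer at its -x side. Hidden catch: a pad pressed down on a spring, about 4 N at first touch, rising 0.45 N/mm; after about 6 mm (7 to 8 N) the drawer is free; at 7.5 mm it meets a rigid stop. The 18 N limit is for all that presses on box, drawer and catch.
- slot (a point): Middle of the slot at the box's top face, 60 mm behind (+x) its centre; axes as the box. 13 mm (x) x 32 mm (y), plate 4 mm thick. Unseen below it is the catch pad's flat top, wider than the slot in x, 12 mm in y: its centre is within 9 mm of the slot's middle in y, its top 12 to 30 mm below the top face. Beside the pad is a void: no resistance by 36 mm means it was missed.
- drawer (a joint): How far the drawer has run out, m: 0 shut, 0.060 fully out. While the catch is pressed down, a spring drives the drawer out slowly, in about 2 to 3 s. A ratchet stops it at about 14 or 28 mm if the catch is let up before it is past 41 mm; pressing again lets it go on. It cannot be pulled out while latched.
- drawer_front (a point): Middle of the upper edge of the drawer's front plate (70 mm above the table); it moves with the drawer towards the box's -x side.
- jar_mid (a point): Bystander, loose: amber glass jar with a steel lid, 64 mm across, 85 mm high; the point is at its centre.
- weight_top: Bystander, loose: small brass scale weight, 32 mm across, 36 mm high, standing on top of the cash box near its front; origin under its base.
- weight_side: Bystander, loose: larger brass scale weight, 44 mm across, 48 mm high; origin under its base.
- clay_head: Bystander, loose: terracotta pipe bowl, 72 mm across, 78 mm high; origin under its base.
- tea_glass: Bystander, loose: green tea glass, 56 mm across, 70 mm high; origin under its base.
- tin_mid (a point): Bystander, loose: aluminium tin with a paper label, 72 mm across, 90 mm high; the point is at its centre.
- spoon: Bystander, loose: long spoon, 170 mm, lying flat.

How it is judged:
On the way, in this order (a step that is already met when the one before it is completed fails the run):
1. the pin's tip is in through the slot, with the drawer still shut (z of pin_tip in the frame of slot below -0.006 m and x of pin_tip in the frame of slot between -0.008 and 0.008 m and y of pin_tip in the frame of slot between -0.018 and 0.018 m and value of joint drawer below 0.006 m), for 0.1 s.
2. the drawer has run out at least 50 of its 60 mm while the pin's tip is still in the slot (z of pin_tip in the frame of slot below -0.006 m and x of pin_tip in the frame of slot between -0.008 and 0.008 m and y of pin_tip in the frame of slot between -0.018 and 0.018 m and value of joint drawer above 0.05 m), for 0.1 s.
At the end, for the whole second after the job is handed in: The drawer stands out at least 50 mm, and the pin stands released in its block: shoulder within 4 mm of the block's top, tip within 6 mm of the hole's axis, within 7 degrees of upright (value of joint drawer above 0.05 m and horizontal distance between pin_tip and holder_hole below 0.006 m and z of pin_grip in the frame of holder_hole below 0.032 m and angle between pin_grip's own z axis and vertical below 0.12 rad and contact force between the fingers and anything else below 0.5 N); the robot touches nothing.
It fails at once if the cash box, its drawer or its catch is pressed with more than 18 N (beside the 1.5 N of the small weight standing on it) (contact force between cashbox and anything else above 19.5 N).
It fails at once if another of the goods is shoved more than 25 mm (distance of any of jar_mid, weight_top, weight_side, clay_head, tea_glass, tin_mid, spoon from where it was at the start of the episode above 0.025 m).
It also fails if it takes over 72 s, if anything falls off the work surface, if the arm or the gripper's body presses on something with over 40 N, if the wrist force passes 120 N, or if a joint passes its speed limit or range.

### The arm

A 6-joint arm with a two-finger parallel gripper is mounted at the origin on the work surface. World frame = base frame: x ahead of the robot, y to its left, z up, the work surface at z = 0. Lengths are in m, angles in rad, forces in N, time in s.
With the tool pointing down it reaches from about 0.35 to 0.8 m from the base axis. Payload 7.3 kg.
Tool frame: the origin (TCP) lies on the centre line of the jaws, within the pads' length; the fingertips stand 11 mm ahead of it and the grasp point (between the pads) lies 8 mm behind it (tcp_to_tips is the distance from the TCP to the fingertips, in m); z points along the fingers, y is the line along which they close (so a half turn about z gives the same grasp; the last joint's range is limited). The gripper opens to 85 mm and grips with 20 to 120 N. Pads are 22 mm wide; open, the fingers measure 114 mm over their backs; the gripper's body (76 mm by 85 mm) begins 54 mm behind the grasp point. The pads swing forward as they close: fully open they stand 13 mm farther back than shut.
Start: joints at [1.035, 0.342, 1.524, -0, 1.275, -0.146], TCP at [0.199, 0.486, 0.242] pointing down, gripper open.
Joint ranges: [-2.53, 2.53], [-0.77, 2.02], [0.04, 2.7], [-1, 4.14], [0.28, 2.66], [-3.11, 3.11]. Speed limits (rad/s): [2.57, 2.57, 3.14, 3.14, 3.14, 3.14].

### API

Orientations are given as a unit quaternion [x, y, z, w].
In Python, from station import sense, get_image, close_job, boxes_of, regions_of, spot_point, tcp_to_tips gives the robot as it stands.
- The arm moves only by the tool play_rows, never from a script. Its argument "motion" is text: rows parted by semicolons, each of 5 numbers parted by spaces: the finger opening in cm, from 0 to 8.54, then the shift along the tool's x, y, z in cm, then the turn about the tool's z in degrees. A call has 1 to 5 rows; each row shifts and turns the commanded pose from where the row before left it, along the tool's axes as they then stand; what a row does not reach is not made up. A row lasts 1/12 s, in which the tool goes at most 41.7 mm and 7.16 degrees, less where a joint would pass 70% of its speed; a pose out of reach is approached as far as the arm can. A call is refused whole if a number of a shift passes 4.17 or a number of a turn 7.16, either way. A call with a gripper value outside its range is refused whole. The fingers move at their own pace and stop on an object; "grip_force" is the grip in N (left out, the last holds). Time passes only in rows, so rows that do not move let the fingers close. It gives the time, the measured TCP pose, the force, the opening and the grip force at its end, in the units of the state.
- sense(): the state, without advancing time (a new reading comes with each control period).
- get_image(name): name is "scene" or "top"; returns a dict with "frame" (480x640x3 uint8, red, green, blue), "vertical_fov" (degrees; the focal length in pixels is half the picture's height over the tangent of half this angle, whatever the lens; pixels are square), "cx", "cy" (the principal point, pixels), "k1" (the pictures are not rectified: a ray, as slopes to the right and down, at radius r is drawn at 1 + k1 r^2 times it, then the intrinsics apply), "eye" and "orientation" of the camera in the world. Camera axes: x right, y up, looking along -z (the intrinsics and any distortion apply to the point x, -y, -z); pixel columns grow to the right and rows downward; lengths in m; the calibration is good to about 2 mm. A picture is of the moment at which its call begins. There is no depth.
- close_job(): hands the job in; it is judged then, once.
Trained networks look in the newest picture that a camera, given by its name, has taken for a name from the list of things; names that differ only in an ending like _2 or _b are one class to them, and where a whole thing is asked for, a point or a joint stands for the part that bears it (a point fixed in the world has none). Each returns a list of dicts, best first, with "confidence" (0 to 1); they miss things now and then, are a little off and sometimes report something else, mostly with a low value. They report only what shows in the picture. A call takes as long as a camera call.
- boxes_of(camera, name): "bbox" ([left, top, right, bottom] in pixels, round what is visible of it).
- regions_of(camera, name): "region" (480x640 bool, what is visible of it) and "bbox" ([left, top, right, bottom] in pixels, round what is visible of it).
- spot_point(camera, name): "point" ([row, column] in pixels: a listed point, or the origin of a listed thing).
The state is a dict: "time_s": time; "qpos": joint angles; "joint_vel": joint speeds; "joint_efforts": joint torques, N m; "ee_pos": TCP position; "orientation": TCP orientation; "wrist_force": force on the tool from outside, world axes, zero at the start; "torque": the same for the moment, N m; "opening": finger opening in m; "finger_force": force on a finger pad.
Only numpy, scipy, OpenCV 4.12 (cv2) and the standard library are available. Lean on these libraries where they do the work, as an engineer would, in place of code of your own. Each camera call takes 0.05 s, during which the arm holds its last target. There are 200 camera calls.

## Working session

There is one attempt and no reset: what is moved stays moved. The work goes in short steps, Python scripts to look and compute and a tool call to move; the robot and the scene stay as the last step left them, time stands still between calls to the robot, and variables do not carry over. Pictures are saved under pics/ and viewed, at most 10 in all, crops included, and the job is handed in when it is done.

Besides the shell and the picture viewer there is one more tool, called after ">>>" as name(argument=value, ...) on one line, values as JSON. play_rows: Moves the arm, as the interface text tells. Its arguments: {"type":"object","properties":{"motion":{"type":"string"},"grip_force":{"type":"number"}},"required":["motion"]}

```bash
ls; mkdir -p pics
cat > h.py <<'E'
import numpy as np, cv2
from scipy.spatial.transform import Rotation as R
from station import *
def cam(n):
    return get_image(n)
def ray(im,row,col):
    f=240/np.tan(np.radians(im["vertical_fov"])/2)
    d=np.array([(col-im["cx"])/f,(row-im["cy"])/f]); u=d.copy()
    for _ in range(20): u=d/(1+im["k1"]*(u@u))
    v=R.from_quat(im["orientation"]).apply([u[0],-u[1],-1])
    return np.array(im["eye"]),v
def at_z(im,row,col,z):
    e,v=ray(im,row,col); return e+v*(z-e[2])/v[2]
def proj(im,p):
    f=240/np.tan(np.radians(im["vertical_fov"])/2)
    q=R.from_quat(im["orientation"]).inv().apply(np.array(p)-im["eye"])
    u=np.array([q[0],-q[1]])/-q[2]; u=u*(1+im["k1"]*(u@u))
    return [u[1]*f+im["cy"],u[0]*f+im["cx"]]
def tri(a,b):
    (e1,v1),(e2,v2)=a,b
    v1=v1/np.linalg.norm(v1);v2=v2/np.linalg.norm(v2)
    s=np.linalg.lstsq(np.c_[v1,-v2],e2-e1,rcond=None)[0]
    p,q=e1+s[0]*v1,e2+s[1]*v2
    return (p+q)/2,np.linalg.norm(p-q)
E
python3 - <<'E'
from h import *
ims={c:cam(c) for c in("scene","top")}
for c,i in ims.items():
    cv2.imwrite(f"pics/{c}0.png",i["frame"][:,:,::-1]); print(c,i["vertical_fov"],i["k1"],np.round(i["eye"],3),np.round(i["orientation"],3))
for n in "pin_grip holder_hole cashbox slot drawer_front jar_mid weight_top weight_side clay_head tea_glass tin_mid spoon".split():
    r={c:spot_point(c,n)[:2] for c in ims}
    print(n,{c:[(np.round(x["point"]).tolist(),round(x["confidence"],2)) for x in r[c]] for c in r})
    if r["scene"] and r["top"]:
        print("   ",[np.round(x,4) for x in tri(ray(ims["scene"],*r["scene"][0]["point"]),ray(ims["top"],*r["top"][0]["point"]))])
s=sense();print(s["ee_pos"],s["orientation"],tcp_to_tips() if callable(tcp_to_tips) else tcp_to_tips)
E
```

```text
pics
scene 47.30175156117423 -0.05904828082633511 [1.449 0.947 0.959] [0.184 0.438 0.819 0.322]
top 54.527914005143096 -0.07653819990497998 [ 0.327 -0.003  1.103] [ 0.076 -0.068 -0.662  0.743]
pin_grip {'scene': [([270.0, 416.0], 0.56), ([276.0, 416.0], 0.43)], 'top': [([258.0, 194.0], 0.6)]}
    [array([0.448 , 0.2967, 0.0782]), np.float64(0.0022)]
holder_hole {'scene': [([278.0, 416.0], 0.76)], 'top': [([260.0, 194.0], 0.55)]}
    [array([0.4467, 0.3014, 0.0533]), np.float64(0.0019)]
cashbox {'scene': [([259.0, 309.0], 0.85)], 'top': [([237.0, 332.0], 0.9)]}
    [array([ 0.5484, -0.0074, -0.0022]), np.float64(0.0062)]
slot {'scene': [([238.0, 298.0], 0.81)], 'top': [([204.0, 330.0], 0.88)]}
    [array([0.6015, 0.0048, 0.1044]), np.float64(0.0078)]
drawer_front {'scene': [], 'top': [([287.0, 341.0], 0.85)]}
jar_mid {'scene': [([198.0, 270.0], 0.58)], 'top': [([287.0, 456.0], 0.77)]}
    [array([ 0.4564, -0.2995,  0.0477]), np.float64(0.0043)]
weight_top {'scene': [([226.0, 342.0], 0.62)], 'top': [([266.0, 308.0], 0.71), ([202.0, 332.0], 0.2)]}
    [array([0.4595, 0.0387, 0.0976]), n
[... 184 characters left out ...]
y_head {'scene': [([237.0, 196.0], 0.66), ([269.0, 416.0], 0.58)], 'top': [([186.0, 477.0], 0.61)]}
    [array([ 0.7205, -0.353 , -0.0158]), np.float64(0.0023)]
tea_glass {'scene': [([218.0, 225.0], 0.55)], 'top': [([234.0, 478.0], 0.71)]}
    [array([ 0.5969, -0.3618, -0.0013]), np.float64(0.0087)]
tin_mid {'scene': [([331.0, 421.0], 0.93)], 'top': [([286.0, 339.0], 0.66), ([193.0, 150.0], 0.58)]}
    [array([ 0.3778,  0.1062, -0.2543]), np.float64(0.3346)]
spoon {'scene': [([189.0, 276.0], 0.6)], 'top': [([348.0, 499.0], 0.85)]}
    [array([ 0.3275, -0.4272, -0.0175]), np.float64(0.0027)]
[0.19948281 0.48564283 0.24233488] [1.93677820e-01 9.81065186e-01 5.19120235e-05 1.45497153e-05] 0.011
```

View pics/scene0.png

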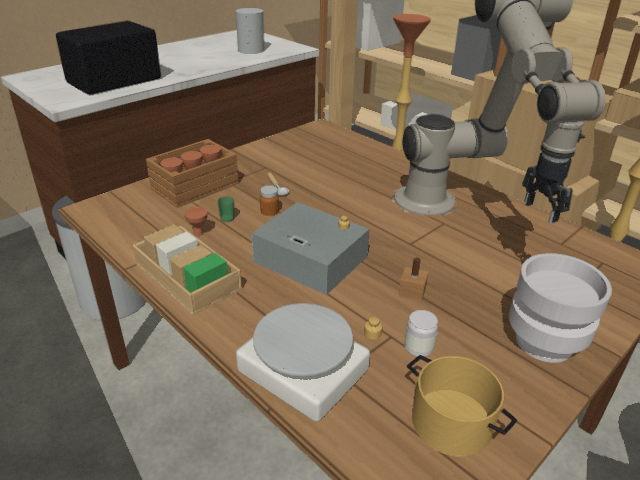

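View pics/top0.png

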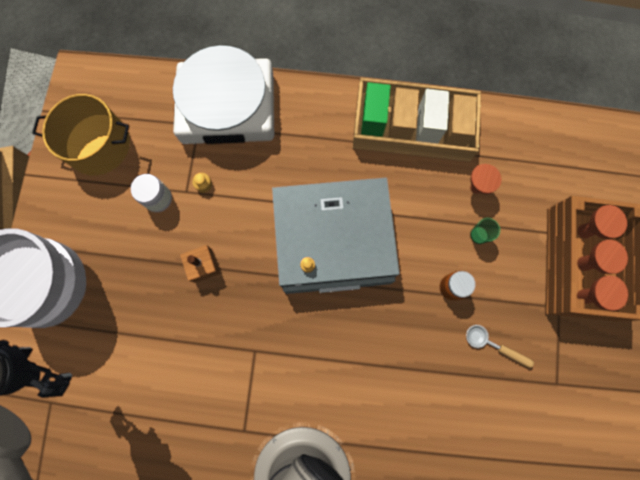

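The scene view shows the pin block at about (414,280), the slot at (298,240) and the small weight at (343,223). The top view has the pin head at (195,260) and the slot at (332,204), with the box turned by about -4°.

Run:
```python
from h import *
s=cam("scene");t=cam("top")
def crop(im,r,c,h,w,k): return cv2.resize(im["frame"][r:r+h,c:c+w,::-1],(w*k,h*k),interpolation=cv2.INTER_CUBIC)
A=crop(s,250,385,50,60,6);B=crop(t,240,170,50,60,6);C=crop(s,225,270,30,60,6);D=crop(t,190,302,30,60,6)
cv2.imwrite("pics/m.png",np.vstack([np.hstack([A,B]),np.hstack([C,D])]))
for n,im,(r,c) in(("slot s",s,(238,298)),("slot t",t,(204,330))): print(n,at_z(im,r,c,.1))
for n,im,(r,c) in(("hole s",s,(278,416)),("hole t",t,(260,194))): print(n,at_z(im,r,c,.058))
```

```text
slot s [ 0.59932795 -0.00254316  0.1       ]
slot t [0.60041968 0.00801162 0.1       ]
hole s [0.45124486 0.30432708 0.058     ]
hole t [0.4455779  0.30122487 0.058     ]
```

View pics/m.png

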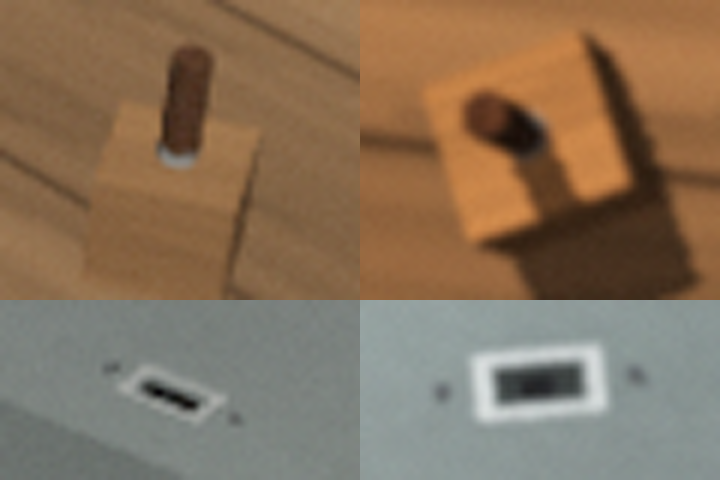

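The crop shows the slot centre at scene (298.1,240.8) and top (331.4,203.3). The block-top corners and the pin's foot at scene (414.3,275.5) are also clear.

Run:
```python
from h import *
s=cam("scene");t=cam("top")
P=lambda x,y,c,r:(r+(y+.5)/6-.5,c+(x+.5)/6-.5)
sl=[at_z(s,*P(171,97,270,225),.1),at_z(t,*P(179,82,302,190),.1)]
print("slot",sl,tri(ray(s,*P(171,97,270,225)),ray(t,*P(179,82,302,190))))
# slot frame ends yaw (top)
a=at_z(t,*P(112,87,302,190),.1);b=at_z(t,*P(246,77,302,190),.1);print("slot long",a-b,np.degrees(np.arctan2(*(a-b)[:2])))
a=at_z(t,*P(83,92,302,190),.1);b=at_z(t,*P(278,77,302,190),.1);print("screws",a-b,np.degrees(np.arctan2(*(a-b)[:2])),(a+b)/2)
c=np.array([at_z(t,*P(x-360,y,170,240),.058) for x,y in((583,33),(424,92),(475,242),(635,185))])
print("block top",c.round(4),c.mean(0),[np.linalg.norm(c[i]-c[i-1]).round(4) for i in range(4)])
c=np.array([at_z(s,*P(x,y,385,250),.058) for x,y in((120,102),(262,130),(245,207),(97,183))])
print("block sc",c.round(4),c.mean(0),[np.linalg.norm(c[i]-c[i-1]).round(4) for i in range(4)])
print("foot s",at_z(s,*P(180,153,385,250),.058),"t",at_z(t,*P(173,132,170,240),.058))
print("head s",at_z(s,*P(193,53,385,250),.114),"t",at_z(t,*P(126,111,170,240),.114))
print(tri(ray(s,*P(193,53,385,250)),ray(t,*P(126,111,170,240))))
```

```text
slot [array([0.60828897, 0.00780948, 0.1       ]), array([0.60250294, 0.00506798, 0.1       ])] (array([0.6041518 , 0.00445891, 0.0962017 ]), np.float64(0.001737608297866869))
slot long [-0.00956725  0.04901305  0.        ] -11.045139154720136
screws [-0.01409062  0.07129677  0.        ] -11.179490399652762 [0.60162378 0.00438063 0.1       ]
block top [[0.483  0.2777 0.058 ]
 [0.4534 0.3348 0.058 ]
 [0.3993 0.3056 0.058 ]
 [0.4278 0.2486 0.058 ]] [0.44090482 0.29167191 0.058     ] [np.float64(0.0624), np.float64(0.0643), np.float64(0.0615), np.float64(0.0637)]
block sc [[0.4341 0.2514 0.058 ]
 [0.4026 0.3085 0.058 ]
 [0.4535 0.3374 0.058 ]
 [0.4886 0.2824 0.058 ]] [0.44469763 0.29491303 0.058     ] [np.float64(0.0627), np.float64(0.0652), np.float64(0.0584), np.float64(0.0653)]
foot s [0.4439405  0.29382371 0.058     ] t [0.44318454 0.29053165 0.058     ]
head s [0.44512781 0.293713   0.114     ] t [0.44248134 0.29299395 0.114     ]
(array([0.44298611, 0.2929699 , 0.11257828]), np.float64(0.0011128316537295589))
```

>>> play_rows(motion="8.54 -3 -0.85 0 0;8.54 -3 -0.85 0 0;8.54 -3 -0.85 0 0;8.54 -3 -0.85 0 0;8.54 -3 -0.85 0 0", grip_force=60)

```text
time_s: 1.92
ee_pos: [0.323, 0.3884, 0.2424]
orientation: [0.193, 0.981, 0.0, 0.0]
wrist_force: [-0.4, 0.3, 0.1]
opening: 0.0854
finger_force: 0.0
```

>>> play_rows(motion="8.54 -3 -0.85 0 0;8.54 -3 -0.85 0 0;8.54 -3 -0.85 0 0;8.54 -3 -0.85 0 0;8.54 -3 -0.85 0 0")

```text
time_s: 2.33
ee_pos: [0.4458, 0.2919, 0.2424]
orientation: [0.194, 0.981, 0.0, 0.0]
wrist_force: [0.1, 0.6, -0.5]
opening: 0.0852
finger_force: 0.0
```

>>> play_rows(motion="8.54 0 0 1.5 -6.7;8.54 0 0 1.5 -6.7;8.54 0 0 1.5 -6.7;8.54 0 0 1.5 -6.7;8.54 0 0 1 -6.7")

```text
time_s: 2.75
ee_pos: [0.4443, 0.2926, 0.1709]
orientation: [-0.1, 0.995, -0.0, -0.001]
wrist_force: [-0.7, -0.8, 0.3]
opening: 0.0856
finger_force: 0.0
```

```bash
cat >> h.py <<'E'
def go(p):
    "shift in tool axes (cm) from the measured pose to world p"
    s=sense(); Rm=R.from_quat(s["orientation"])
    x=Rm.apply([1,0,0]); print("tcp",np.round(s["ee_pos"],4),"yaw x",np.degrees(np.arctan2(x[1],x[0])).round(2),"F",np.round(s["wrist_force"],2),"open",round(s["opening"],4),"t",s["time_s"])
    print("to",p,"->",np.round(Rm.inv().apply(np.array(p)-s["ee_pos"])*100,2))
E
python3 -c "
from h import *
go([.4435,.293,.165]); go([.4435,.293,.082])"
```

```text
tcp [0.4443 0.2926 0.1709] yaw x -168.52 F [-0.75 -0.82  0.33] open 0.0856 t 2.75
to [0.4435, 0.293, 0.165] -> [0.07 0.05 0.59]
tcp [0.4443 0.2926 0.1709] yaw x -168.52 F [-0.75 -0.82  0.33] open 0.0856 t 2.75
to [0.4435, 0.293, 0.082] -> [0.06 0.05 8.89]
```

>>> play_rows(motion="8.54 0.06 0.05 2 0;8.54 0 0 2 0;8.54 0 0 2 0;8.54 0 0 1.8 0;8.54 0 0 1 0")

```text
time_s: 3.17
ee_pos: [0.4432, 0.293, 0.0824]
orientation: [-0.097, 0.995, -0.0, -0.001]
wrist_force: [0.1, 0.2, 0.3]
opening: 0.0853
finger_force: 0.0
```

>>> play_rows(motion="4 0 0 0 0;1.6 0 0 0 0;1.4 0 0 0 0;1.4 0 0 0 0;1.4 0 0 0 0")

```text
time_s: 3.58
ee_pos: [0.4446, 0.2937, 0.0854]
orientation: [-0.097, 0.995, 0.0, 0.001]
wrist_force: [-0.0, 0.4, 0.9]
opening: 0.0257
finger_force: 0.0
```

>>> play_rows(motion="1.2 0 0 0 0;1.2 0 0 0 0;1.2 0 0 0 0;1.2 0 0 0 0;1.2 0 0 0 0")

```text
time_s: 4.0
ee_pos: [0.4445, 0.2937, 0.0853]
orientation: [-0.097, 0.995, 0.0, 0.001]
wrist_force: [-1.7, -0.8, 5.2]
opening: 0.0164
finger_force: 58.3
```

>>> play_rows(motion="1.2 0 0 -1 0;1.2 0 0 -1.5 0;1.2 0 0 -1.5 0;1.2 0 0 -1.5 0;1.2 0 0 -1.5 0")

```text
time_s: 4.42
ee_pos: [0.4439, 0.2933, 0.1555]
orientation: [-0.097, 0.995, 0.0, -0.0]
wrist_force: [0.0, -0.1, 0.5]
opening: 0.0166
finger_force: 58.4
```

>>> play_rows(motion="1.2 0 0 -2 0;1.2 0 0 -2 0;1.2 0 0 -1 0;1.2 0 0 0 0;1.2 0 0 0 0")

```text
time_s: 4.83
ee_pos: [0.4439, 0.2933, 0.2043]
orientation: [-0.097, 0.995, 0.0, 0.0]
wrist_force: [-1.1, 0.0, -1.6]
opening: 0.017
finger_force: 58.4
```

```bash
python3 -c "
from h import *
go([.604,.0055,.21])
s=cam('scene');t=cam('top')
for n in ('pin_grip','pin_tip'):
  a=spot_point('scene',n);b=spot_point('top',n)
  print(n,[(np.round(x['point'],1),x['confidence']) for x in a[:2]],[(np.round(x['point'],1),x['confidence']) for x in b[:2]])
  if a and b: print(tri(ray(s,*a[0]['point']),ray(t,*b[0]['point'])))
e=sense()['ee_pos']
q=proj(s,e);print(q,proj(s,e-np.array([0,0,.0793])),proj(s,e+np.array([0,0,.0287])),proj(s,e-np.array([0,0,.0273])))
r,c=int(q[0])+15,int(q[1]);cv2.imwrite('pics/p.png',cv2.resize(s['frame'][r-40:r+40,c-50:c+50,::-1],None,fx=7,fy=7,interpolation=2));print(r,c)
"
```

```text
tcp [0.4439 0.2933 0.2043] yaw x -168.83 F [-1.07  0.01 -1.62] open 0.017 t 4.8333
to [0.604, 0.0055, 0.21] -> [-10.13 -31.34  -0.57]
pin_grip [(array([188.1, 277.1]), 0.61), (array([233.9, 421.9]), 0.6)] [(array([249.9, 177.7]), 0.5)]
(array([0.56595073, 0.14363939, 0.33138291]), np.float64(0.34875035281496314))
pin_tip [(array([253.2, 420.1]), 0.71)] [(array([258. , 190.8]), 0.59)]
(array([0.43859501, 0.29227609, 0.12677154]), np.float64(0.008710994801684975))
[np.float64(229.72578868583156), np.float64(421.10573776752256)] [np.float64(255.02157123075665), np.float64(417.4102385137369)] [np.float64(220.1775898596017), np.float64(422.493706629158)] [np.float64(238.61088999108784), np.float64(419.8107416235337)]
244 421
```

View pics/p.png

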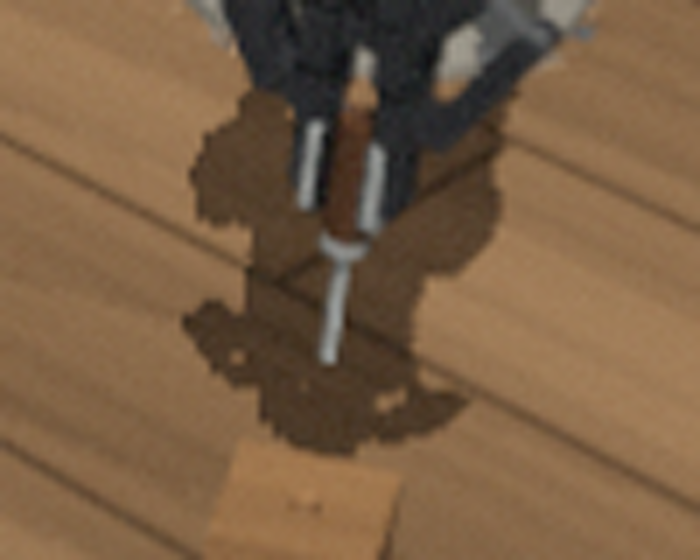

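The picture shows the pin held upright, tip at scene (417,255), matching the projection from the TCP within half a pixel. I'll carry it above the slot.

>>> play_rows(motion="1.2 -1 -3.1 -0.06 0;1.2 -1 -3.1 -0.06 0;1.2 -1 -3.1 -0.06 0;1.2 -1 -3.1 -0.06 0;1.2 -1 -3.1 -0.06 0")

```text
time_s: 5.55
ee_pos: [0.5234, 0.1497, 0.2068]
orientation: [-0.097, 0.995, 0.0, -0.0]
wrist_force: [1.1, -0.1, -0.2]
opening: 0.0169
finger_force: 58.6
```

>>> play_rows(motion="1.2 -1 -3.1 -0.06 0;1.2 -1 -3.1 -0.06 0;1.2 -1 -3.1 -0.06 0;1.2 -1 -3.1 -0.06 0;1.2 -1 -3.1 -0.06 0")

```text
time_s: 5.97
ee_pos: [0.6025, 0.0071, 0.2097]
orientation: [-0.097, 0.995, 0.0, -0.0]
wrist_force: [0.8, 0.3, -0.4]
opening: 0.0163
finger_force: 58.6
```

>>> play_rows(motion="1.2 -0.2 -0.3 1 0;1.2 0 0 0.5 0;1.2 0 0 0 0;1.2 0 0 0 0")

```text
time_s: 6.3
ee_pos: [0.6038, 0.0072, 0.1945]
orientation: [-0.098, 0.995, 0.0, -0.001]
wrist_force: [-0.3, -0.3, -1.1]
opening: 0.0167
finger_force: 58.7
```

```bash
python3 -c "
from h import *
go([.605,.0065,.191])
s=cam('scene');t=cam('top')
e=sense()['ee_pos'];tip=e-np.array([0,0,.0793])
ax=R.from_euler('z',11.1,degrees=True)
for n,im in(('s',s),('t',t)):
  q=proj(im,tip);print(n,'tip',np.round(q,1),'slot?',np.round(proj(im,[.604,.0055,.1]),1))
  r,c=int(q[0]),int(q[1]);k=cv2.resize(im['frame'][r-20:r+20,c-22:c+22,::-1],None,fx=8,fy=8,interpolation=2)
  print(r,c)
  globals()['k'+n]=k
cv2.imwrite('pics/q.png',np.hstack([ks,kt]))
for n in ('slot','pin_tip'):
  for c in('scene','top'): print(n,c,[(np.round(x['point'],1),x['confidence']) for x in spot_point(c,n)[:1]])
"
```

```text
tcp [0.6038 0.0072 0.1945] yaw x -168.78 F [-0.26 -0.31 -1.09] open 0.0167 t 6.3
to [0.605, 0.0065, 0.191] -> [-0.1  -0.09  0.35]
s tip [235.3 299. ] slot? [239.8 298.7]
235 299
t tip [200.4 330.6] slot? [202.6 331.3]
200 330
slot scene [(array([238.4, 297.1]), 0.93)]
slot top [(array([203.8, 332.7]), 0.75)]
pin_tip scene [(array([230.4, 297.3]), 0.43)]
pin_tip top []
```

View pics/q.png

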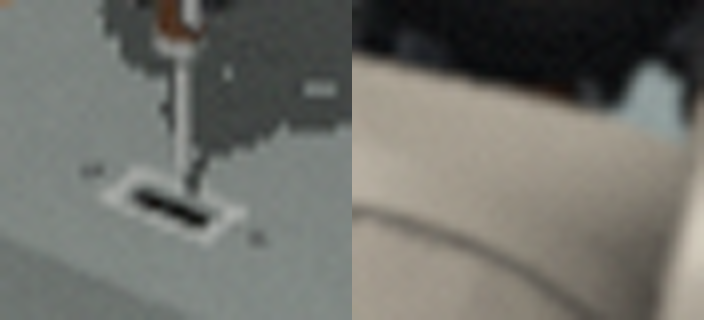

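```bash
python3 -c "
from h import *
s=cam('scene')
for dr in (0,1,1.8,2.4): print(dr,at_z(s,240.6-dr,298.05-.3,.1))
q=at_z(s,237.7,299.3,.1);print('tip ray at .1',q, 'x slot', at_z(s,240.6,298.05,.1)-at_z(s,237.7,299.3,.1152))
"
```

```text
0 [0.60848329 0.00663697 0.1       ]
1 [0.60517662 0.00294212 0.1       ]
1.8 [ 6.02518354e-01 -2.82233639e-05  1.00000000e-01]
2.4 [ 0.60051707 -0.00226447  0.1       ]
tip ray at .1 [ 0.59561386 -0.00122735  0.1       ] x slot [-0.00285536 -0.00837255 -0.0152    ]
```

>>> play_rows(motion="1.2 0 0 0.3 0;1.2 0 0 0.3 0;1.2 0 0 0.2 0;1.2 0 0 0 0")

```text
time_s: 6.98
ee_pos: [0.6043, 0.0061, 0.1865]
orientation: [-0.097, 0.995, 0.0, -0.001]
wrist_force: [0.1, -0.1, -0.2]
opening: 0.0163
finger_force: 58.7
```

```bash
python3 -c "
from h import *
go([.604,.005,.1823])
s=cam('scene')
e=sense()['ee_pos'];tip=e-np.array([0,0,.0793]);print(proj(s,tip),proj(s,tip+[0,0,.01]),proj(s,[.6,0,.1]),proj(s,[.61,0,.1]),proj(s,[.6,0.01,.1]))
cv2.imwrite('pics/r.png',cv2.resize(s['frame'][222:252,278:318,::-1],None,fx=16,fy=16,interpolation=2))
cv2.imwrite('pics/r.png',cv2.resize(s['frame'][222:252,278:318,::-1],None,fx=16,fy=16,interpolation=2))
"
```

```text
tcp [0.6043 0.0061 0.1865] yaw x -168.84 F [ 0.11 -0.08 -0.19] open 0.0163 t 6.9833
to [0.604, 0.005, 0.1823] -> [ 0.05 -0.1   0.42]
[np.float64(237.73352195122678), np.float64(298.6821005292101)] [np.float64(234.73836555754613), np.float64(298.6803948043555)] [np.float64(238.4671741751579), np.float64(298.4275443743449)] [np.float64(239.80924454038376), np.float64(295.75633318823674)] [np.float64(239.9589651947354), np.float64(300.8234453123547)]
```

View pics/r.png

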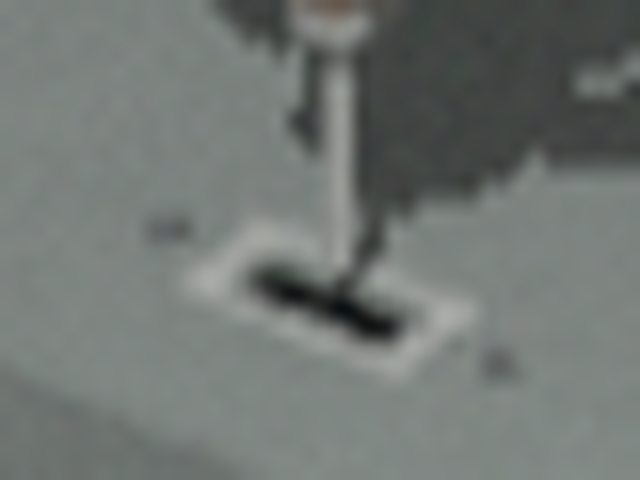

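Tip is seen at (340,275) in the crop just above the slot (centre 328,303); lowered, it should land on the slot's centre line.

>>> play_rows(motion="1.2 0.03 -0.13 0.2 0;1.2 0 0 0.2 0;1.2 0 0 0.2 0;1.2 0 0 0.1 0;1.2 0 0 0.1 0")

```text
time_s: 7.45
ee_pos: [0.6046, 0.0047, 0.1791]
orientation: [-0.097, 0.995, 0.0, -0.0]
wrist_force: [-0.5, -0.4, -1.1]
opening: 0.0162
finger_force: 58.7
```

>>> play_rows(motion="1.2 0 0 0.1 0;1.2 0 0 0.1 0;1.2 0 0 0.1 0;1.2 0 0 0.1 0;1.2 0 0 0 0")

```text
time_s: 7.87
ee_pos: [0.6045, 0.0047, 0.1751]
orientation: [-0.097, 0.995, 0.0, -0.0]
wrist_force: [0.0, -0.4, -0.3]
opening: 0.0165
finger_force: 58.7
```

>>> play_rows(motion="1.2 0 0 0.1 0;1.2 0 0 0.1 0;1.2 0 0 0.1 0;1.2 0 0 0.1 0;1.2 0 0 0.1 0")

```text
time_s: 8.28
ee_pos: [0.6046, 0.0048, 0.1702]
orientation: [-0.097, 0.995, 0.0, 0.0]
wrist_force: [0.6, 0.3, -1.0]
opening: 0.0169
finger_force: 58.7
```

>>> play_rows(motion="1.2 0 0 0.1 0;1.2 0 0 0.1 0;1.2 0 0 0.1 0;1.2 0 0 0.1 0;1.2 0 0 0 0")

```text
time_s: 8.7
ee_pos: [0.6045, 0.0047, 0.1661]
orientation: [-0.097, 0.995, 0.0, -0.0]
wrist_force: [-1.0, -0.4, 0.4]
opening: 0.0169
finger_force: 58.7
```

>>> play_rows(motion="1.2 0 0 0.1 0;1.2 0 0 0.1 0;1.2 0 0 0.1 0;1.2 0 0 0 0")

```text
time_s: 9.03
ee_pos: [0.6045, 0.0048, 0.1631]
orientation: [-0.097, 0.995, 0.0, -0.0]
wrist_force: [0.2, 0.6, 0.1]
opening: 0.0169
finger_force: 58.7
```

>>> play_rows(motion="1.2 0 0 0.1 0;1.2 0 0 0.1 0;1.2 0 0 0.1 0;1.2 0 0 0 0")

```text
time_s: 9.37
ee_pos: [0.6045, 0.0047, 0.16]
orientation: [-0.097, 0.995, 0.0, -0.0]
wrist_force: [0.1, 0.6, -0.4]
opening: 0.0165
finger_force: 58.7
```

>>> play_rows(motion="1.2 0 0 0.1 0;1.2 0 0 0.1 0;1.2 0 0 0.1 0;1.2 0 0 0 0")

```text
time_s: 9.7
ee_pos: [0.6048, 0.0047, 0.1576]
orientation: [-0.097, 0.995, 0.0, 0.0]
wrist_force: [0.2, 0.5, 1.7]
opening: 0.0166
finger_force: 58.7
```

>>> play_rows(motion="1.2 0 0 0.1 0;1.2 0 0 0.1 0;1.2 0 0 0.1 0;1.2 0 0 0 0")

```text
time_s: 10.03
ee_pos: [0.605, 0.0048, 0.1552]
orientation: [-0.097, 0.995, -0.0, 0.001]
wrist_force: [-0.9, 0.3, 5.1]
opening: 0.0165
finger_force: 58.8
```

>>> play_rows(motion="1.2 0 0 0.1 0;1.2 0 0 0.1 0;1.2 0 0 0 0;1.2 0 0 0 0")

```text
time_s: 10.37
ee_pos: [0.605, 0.0048, 0.1534]
orientation: [-0.097, 0.995, -0.0, 0.001]
wrist_force: [-0.8, 0.2, 6.4]
opening: 0.0167
finger_force: 58.9
```

>>> play_rows(motion="1.2 0 0 0.1 0;1.2 0 0 0.1 0;1.2 0 0 0 0;1.2 0 0 0 0")

```text
time_s: 10.7
ee_pos: [0.605, 0.0048, 0.1513]
orientation: [-0.097, 0.995, -0.0, 0.001]
wrist_force: [-1.3, 0.1, 5.8]
opening: 0.0167
finger_force: 58.9
```

```bash
python3 -c "
from h import *
go([.6045,.0047,.150])
print([np.round(sense()['torque'],2)])"
```

```text
tcp [0.605  0.0048 0.1513] yaw x -168.83 F [-1.35  0.11  5.77] open 0.0167 t 10.7
to [0.6045, 0.0047, 0.15] -> [0.05 0.   0.13]
[array([ 0.07,  0.29, -0.02])]
```

>>> play_rows(motion="1.2 0 0 0.05 0;1.2 0 0 0 0;1.2 0 0 0 0;1.2 0 0 0 0;1.2 0 0 0 0")

```text
time_s: 11.12
ee_pos: [0.6051, 0.0048, 0.1509]
orientation: [-0.097, 0.995, -0.0, 0.001]
wrist_force: [-1.5, -0.1, 6.2]
opening: 0.0165
finger_force: 58.9
```

```bash
cat > d.py <<'E'
from h import *
s=cam('top'); go([.6045,.0047,.150])
a=spot_point('top','drawer_front')[:1]
if a: print(a[0]['confidence'],a[0]['point'],at_z(s,*a[0]['point'],.07))
E
python3 d.py; python3 -c "
from h import *
print(at_z(cam('top'),287,341,.07))"
```

```text
tcp [0.605  0.0048 0.1509] yaw x -168.83 F [-1.57 -0.23  7.23] open 0.0165 t 11.1667
to [0.6045, 0.0047, 0.15] -> [0.05 0.   0.09]
[ 0.42261669 -0.0369834   0.07      ]
```

>>> play_rows(motion="1.2 0 0 0.05 0;1.2 0 0 0.05 0;1.2 0 0 0 0;1.2 0 0 0 0;1.2 0 0 0 0")

```text
time_s: 11.68
ee_pos: [0.6051, 0.0048, 0.1499]
orientation: [-0.097, 0.995, -0.0, 0.001]
wrist_force: [-0.9, 0.3, 6.6]
opening: 0.0165
finger_force: 58.9
```

```bash
python3 d.py; python3 -c "
from h import *
s=cam('top');cv2.imwrite('pics/t1.png',cv2.resize(s['frame'][170:330,230:430,::-1],None,fx=3,fy=3))"
```

```text
tcp [0.6051 0.0048 0.15  ] yaw x -168.83 F [-2.03  0.11  7.5 ] open 0.0165 t 11.7333
to [0.6045, 0.0047, 0.15] -> [ 0.06  0.01 -0.  ]
0.74 [302.4, 341.2] [ 0.388999   -0.04105611  0.07      ]
```

View pics/t1.png

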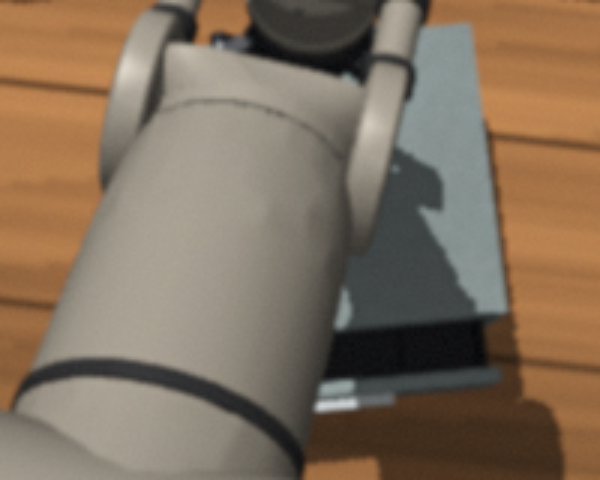

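The drawer has come out about 34 mm, with its front edge at crop row 380. I'll hold the pin where it is.

>>> play_rows(motion="1.2 0 0 0.02 0;1.2 0 0 0 0;1.2 0 0 0 0;1.2 0 0 0 0;1.2 0 0 0 0")

```text
time_s: 12.25
ee_pos: [0.6051, 0.0048, 0.1497]
orientation: [-0.097, 0.995, -0.0, 0.001]
wrist_force: [-1.2, 0.4, 7.4]
opening: 0.0164
finger_force: 58.9
```

>>> play_rows(motion="1.2 0 0 0 0;1.2 0 0 0 0;1.2 0 0 0 0;1.2 0 0 0 0;1.2 0 0 0 0")

```text
time_s: 12.67
ee_pos: [0.6051, 0.0048, 0.1498]
orientation: [-0.097, 0.995, -0.0, 0.001]
wrist_force: [-2.0, 0.5, 7.0]
opening: 0.0167
finger_force: 58.9
```

>>> play_rows(motion="1.2 0 0 0 0;1.2 0 0 0 0;1.2 0 0 0 0;1.2 0 0 0 0;1.2 0 0 0 0")

```text
time_s: 13.08
ee_pos: [0.6051, 0.0048, 0.1498]
orientation: [-0.097, 0.995, -0.0, 0.001]
wrist_force: [-1.3, 0.0, 6.9]
opening: 0.0166
finger_force: 58.9
```

>>> play_rows(motion="1.2 0 0 0 0;1.2 0 0 0 0;1.2 0 0 0 0;1.2 0 0 0 0;1.2 0 0 0 0")

```text
time_s: 13.5
ee_pos: [0.6051, 0.0048, 0.1498]
orientation: [-0.097, 0.995, -0.0, 0.001]
wrist_force: [-2.0, 1.0, 7.1]
opening: 0.0166
finger_force: 58.9
```

```bash
python3 d.py
```

```text
tcp [0.6051 0.0048 0.1498] yaw x -168.83 F [-1.35  0.42  6.47] open 0.017 t 13.55
to [0.6045, 0.0047, 0.15] -> [ 0.06  0.   -0.02]
0.78 [312.6, 342.8] [ 0.36730405 -0.04692912  0.07      ]
```

>>> play_rows(motion="1.2 0 0 0 0;1.2 0 0 0 0;1.2 0 0 0 0;1.2 0 0 0 0;1.2 0 0 0 0")

```text
time_s: 14.02
ee_pos: [0.6051, 0.0048, 0.1498]
orientation: [-0.097, 0.995, -0.0, 0.001]
wrist_force: [-1.6, 1.0, 6.1]
opening: 0.0167
finger_force: 58.9
```

```bash
python3 d.py
```

```text
tcp [0.6051 0.0048 0.1498] yaw x -168.83 F [-0.88  1.2   6.2 ] open 0.017 t 14.0667
to [0.6045, 0.0047, 0.15] -> [ 0.06  0.01 -0.02]
0.87 [314.6, 343.7] [ 0.36321417 -0.04935211  0.07      ]
```

The drawer is fully out at about 60 mm. Next I lift the pin and carry it back.

>>> play_rows(motion="1.2 0 0 -0.5 0;1.2 0 0 -1 0;1.2 0 0 -1.5 0;1.2 0 0 -1.5 0;1.2 0 0 -1.5 0")

```text
time_s: 14.53
ee_pos: [0.6044, 0.0048, 0.2093]
orientation: [-0.097, 0.995, 0.0, -0.0]
wrist_force: [0.7, -0.4, -0.3]
opening: 0.0166
finger_force: 58.7
```

>>> play_rows(motion="1.2 0.5 1.5 -0.2 0;1.2 1 3.1 0 0;1.2 1 3.1 0 0;1.2 1 3.1 0 0;1.2 1 3.1 0 0")

```text
time_s: 14.95
ee_pos: [0.5317, 0.134, 0.2101]
orientation: [-0.097, 0.995, 0.0, -0.001]
wrist_force: [0.4, 0.8, 0.8]
opening: 0.0166
finger_force: 58.7
```

>>> play_rows(motion="1.2 1 3.1 0 0;1.2 1 3.1 0 0;1.2 1 3.1 0 0;1.2 1 3.1 0 0;1.2 1 3.1 0 0")

```text
time_s: 15.37
ee_pos: [0.4524, 0.2763, 0.2102]
orientation: [-0.097, 0.995, -0.0, -0.001]
wrist_force: [-0.2, 0.8, -0.1]
opening: 0.0166
finger_force: 58.7
```

```bash
python3 -c "
from h import *
go([.4439,.2933,.15])"
```

```text
tcp [0.4524 0.2763 0.2102] yaw x -168.82 F [-0.16  0.78 -0.06] open 0.0166 t 15.3667
to [0.4439, 0.2933, 0.15] -> [0.5  1.83 6.02]
```

>>> play_rows(motion="1.2 0.5 1.83 0 0;1.2 0 0 2 0;1.2 0 0 2 0;1.2 0 0 1.9 0;1.2 0 0 0 0")

```text
time_s: 15.78
ee_pos: [0.4428, 0.2913, 0.1479]
orientation: [-0.098, 0.995, -0.001, -0.004]
wrist_force: [-0.9, -0.2, -0.1]
opening: 0.0164
finger_force: 58.7
```

```bash
python3 -c "
from h import *
go([.4439,.2933,.0853])
s=cam('scene')
e=sense()['ee_pos'];print('tip',proj(s,e-[0,0,.0793]),'shoulder',proj(s,e-[0,0,.0273]),'hole',proj(s,[.4439,.2933,.058]))
cv2.imwrite('pics/u.png',cv2.resize(s['frame'][235:290,385:445,::-1],None,fx=10,fy=10,interpolation=2))"
```

```text
tcp [0.4428 0.2913 0.1479] yaw x -168.79 F [-0.86 -0.23 -0.09] open 0.0164 t 15.7833
to [0.4439, 0.2933, 0.0853] -> [-0.19  0.19  6.26]
tip [np.float64(270.9959939793971), np.float64(414.4445121260205)] shoulder [np.float64(255.25090813292294), np.float64(416.74607523711813)] hole [np.float64(274.9887358661805), np.float64(414.4387188009666)]
```

View pics/u.png

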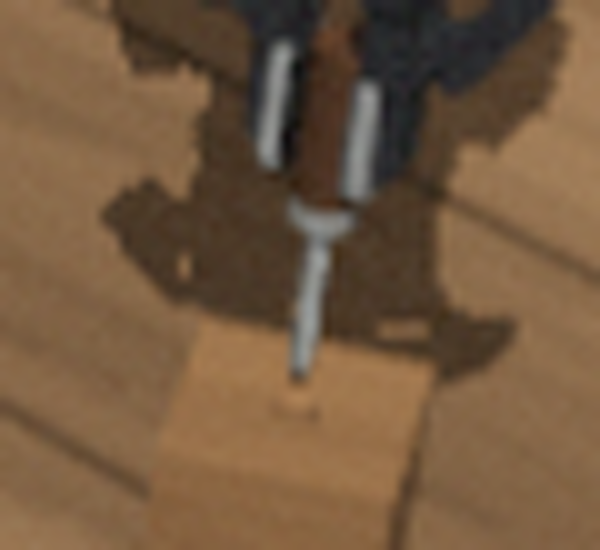

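Tip shows at (298,375) in the crop, with the hole below it at (297,410), so they line up. I'll let the arm settle and read the pose again.

>>> play_rows(motion="1.2 0 0 0 0;1.2 0 0 0 0")

```text
time_s: 16.0
ee_pos: [0.4465, 0.2921, 0.1528]
orientation: [-0.097, 0.995, 0.0, 0.001]
wrist_force: [0.0, 0.0, 0.5]
opening: 0.0165
finger_force: 58.7
```

```bash
python3 -c "
from h import *
go([.4439,.2933,.139])"
```

```text
tcp [0.4465 0.2921 0.1528] yaw x -168.84 F [0.03 0.05 0.51] open 0.0165 t 16.0
to [0.4439, 0.2933, 0.139] -> [0.24 0.17 1.38]
```

>>> play_rows(motion="1.2 0.24 0.17 0 0;1.2 0 0 0.5 0;1.2 0 0 0.5 0;1.2 0 0 0 0;1.2 0 0 0 0")

```text
time_s: 16.42
ee_pos: [0.4432, 0.2928, 0.1413]
orientation: [-0.097, 0.995, -0.0, -0.0]
wrist_force: [-0.2, -0.2, -1.0]
opening: 0.0169
finger_force: 58.7
```

```bash
python3 -c "
from h import *
go([.4439,.2933,.135])"
```

```text
tcp [0.4432 0.2928 0.1413] yaw x -168.84 F [-0.2  -0.2  -1.02] open 0.0169 t 16.4167
to [0.4439, 0.2933, 0.135] -> [-0.08  0.03  0.63]
```

>>> play_rows(motion="1.2 -0.07 0.03 0 0;1.2 0 0 0.2 0;1.2 0 0 0.2 0;1.2 0 0 0.2 0;1.2 0 0 0.2 0")

```text
time_s: 16.83
ee_pos: [0.444, 0.2934, 0.1334]
orientation: [-0.097, 0.995, 0.0, -0.0]
wrist_force: [-0.8, 0.4, 0.1]
opening: 0.0165
finger_force: 58.7
```

>>> play_rows(motion="1.2 0 0 0.2 0;1.2 0 0 0.2 0;1.2 0 0 0 0;1.2 0 0 0 0")

```text
time_s: 17.17
ee_pos: [0.4439, 0.2934, 0.1295]
orientation: [-0.097, 0.995, -0.0, -0.0]
wrist_force: [0.2, 0.1, -0.3]
opening: 0.0165
finger_force: 58.7
```

In the hole with no force. Continuing down.

>>> play_rows(motion="1.2 0 0 0.4 0;1.2 0 0 0.4 0;1.2 0 0 0.4 0;1.2 0 0 0.4 0;1.2 0 0 0.4 0")

```text
time_s: 17.58
ee_pos: [0.4439, 0.2933, 0.109]
orientation: [-0.097, 0.995, -0.0, -0.0]
wrist_force: [1.0, 0.3, -0.3]
opening: 0.0166
finger_force: 58.7
```

>>> play_rows(motion="1.2 0 0 0.4 0;1.2 0 0 0.4 0;1.2 0 0 0.4 0;1.2 0 0 0.4 0;1.2 0 0 0 0")

```text
time_s: 18.0
ee_pos: [0.4436, 0.2932, 0.0927]
orientation: [-0.097, 0.995, -0.0, -0.001]
wrist_force: [-0.4, -0.1, -0.5]
opening: 0.0166
finger_force: 58.7
```

>>> play_rows(motion="1.2 0 0 0.2 0;1.2 0 0 0.2 0;1.2 0 0 0.2 0;1.2 0 0 0.1 0;1.2 0 0 0 0")

```text
time_s: 18.42
ee_pos: [0.4439, 0.2933, 0.0864]
orientation: [-0.097, 0.995, -0.0, -0.0]
wrist_force: [-1.1, 0.3, -0.4]
opening: 0.0166
finger_force: 58.7
```

>>> play_rows(motion="1.2 0 0 0.1 0;1.2 0 0 0 0;3 0 0 0 0;3 0 0 0 0;5 0 0 0 0")

```text
time_s: 18.83
ee_pos: [0.4441, 0.2934, 0.0857]
orientation: [-0.097, 0.995, 0.0, 0.0]
wrist_force: [0.4, -0.6, 0.5]
opening: 0.0406
finger_force: 0.0
```

>>> play_rows(motion="8 0 0 0 0;8 0 0 0 0;8 0 0 0 0;8 0 0 0 0;8 0 0 0 0")

```text
time_s: 19.25
ee_pos: [0.444, 0.2934, 0.0856]
orientation: [-0.097, 0.995, 0.0, 0.0]
wrist_force: [-0.1, -0.6, -0.6]
opening: 0.0802
finger_force: 0.0
```

>>> play_rows(motion="8 0 0 -1.5 0;8 0 0 -2 0;8 0 0 -3 0;8 0 0 -3 0;8 0 0 -3 0")

```text
time_s: 19.67
ee_pos: [0.4437, 0.2932, 0.2118]
orientation: [-0.097, 0.995, -0.0, -0.0]
wrist_force: [0.4, 0.4, -0.4]
opening: 0.0798
finger_force: 0.0
```

```bash
python3 -c "
from h import *
go([.4439,.2933,.2]);s=cam('scene')
e=np.array([.4439,.2933,.058]);print('shoulder',proj(s,e),'head',proj(s,e+[0,0,.056]))
A=cv2.resize(s['frame'][250:300,385:445,::-1],None,fx=6,fy=6,interpolation=2)
B=cv2.resize(s['frame'][200:300,240:380,::-1],None,fx=3,fy=3,interpolation=2)
cv2.imwrite('pics/v.png',np.hstack([A,B]))";python3 d.py
```

```text
tcp [0.4437 0.2932 0.2118] yaw x -168.84 F [ 0.43  0.39 -0.37] open 0.0798 t 19.6667
to [0.4439, 0.2933, 0.2] -> [-0.02  0.    1.18]
shoulder [np.float64(274.9887358661805), np.float64(414.4387188009666)] head [np.float64(258.16373783387513), np.float64(416.9129430995681)]
tcp [0.4462 0.2945 0.2157] yaw x -168.83 F [ 0.09  0.66 -1.07] open 0.0798 t 19.7667
to [0.6045, 0.0047, 0.15] -> [ -9.85 -31.52   6.59]
0.74 [312.9, 340.5] [ 0.36608247 -0.04198981  0.07      ]
```

View pics/v.png

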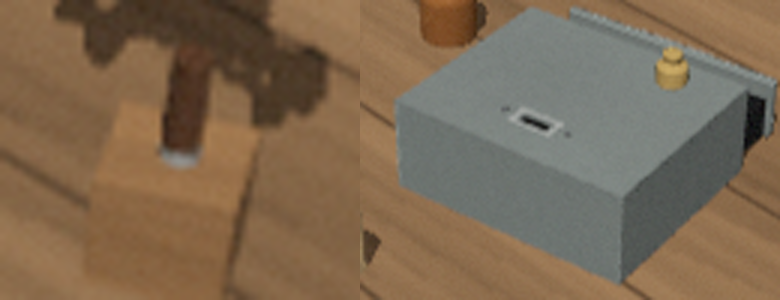

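The pin is home in its block, with its foot at the same crop position (178,157) as at the start. The drawer is out and the small weight is still standing.

>>> play_rows(motion="8 0 0 0 0;8 0 0 0 0;8 0 0 0 0;8 0 0 0 0")

```text
time_s: 20.15
ee_pos: [0.4436, 0.2932, 0.2094]
orientation: [-0.097, 0.995, -0.0, -0.001]
wrist_force: [0.7, 0.2, -0.9]
opening: 0.0798
finger_force: 0.0
```

```bash
python3 -c "
from station import *
print(close_job())"
```

```text
the job is handed in; nothing more can be done
None
```

I handed the job in at about 20 s: the drawer ran out to about 60 mm, the highest push I read was about 7.5 N, the pin looks fully home in its block, and I saw none of the other goods disturbed; no verdict came back.

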